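Hold a gap probe over the wafer through the station's guide bore

ROBOT

A 6-joint arm with a two-finger parallel gripper is mounted at the origin on the work surface. World frame = base frame: x ahead of the robot, y to its left, z up, the work surface at z = 0. Lengths are in mm, angles in rad, forces in N, time in s.
With the tool pointing down it reaches from about 275 to 750 mm from the base axis. Payload 10.2 kg.
Tool frame: the origin (TCP) lies at the very end of the fingers, on their centre line; the grasp point (between the pads) lies 19 mm behind it (ctrl.grip_depth is the distance from the TCP to the grasp point, in mm); z points along the fingers, x is the direction in which the jaws open and shut, and the axes are right-handed (so a half turn about z gives the same grasp; the last joint's range is limited). The gripper opens to 85 mm and grips with 20 to 120 N. Pads are 22 mm wide; open, the fingers measure 114 mm over their backs; the gripper's body (76 mm by 85 mm) begins 54 mm behind the grasp point. The pads swing forward as they close: fully open they stand 13 mm farther back than shut.
Start: joints at [0.986, 0.313, 1.498, -0, 1.331, -0.223], TCP at [185.841, 491.013, 210.194] pointing down, gripper open.
Joint ranges: [-2.94, 2.94], [-0.97, 2.17], [0.19, 2.56], [-1.23, 4.37], [0.02, 3.11], [-2.88, 2.88]. Speed limits (rad/s): [2.39, 2.39, 3.01, 3.14, 3.14, 3.14].

INTERFACE

Orientations are given as a unit quaternion [w, x, y, z].
In Python, from rig import ctrl gives the robot as it stands.
- The arm moves only by the tool play_rows, never from a script. Its argument "motion" is a list of rows, each a list of 2 entries, a list of its own where there are three numbers: the shift along the tool's x, y, z in mm, then the turn, a rotation vector about the tool's x, y, z in degrees. A call has 1 to 20 rows; each row shifts and turns the commanded pose from where the row before left it, along the tool's axes as they then stand; what a row does not reach is not made up. A row lasts 1/12 s, in which the tool goes at most 41.7 mm and 7.16 degrees, less where a joint would pass 70% of its speed; a pose out of reach is approached as far as the arm can. A call with a gripper value outside its range is refused whole. "fingers" is the finger opening in mm, from 0 to 85.4, set as the call begins (left out, the last holds). The fingers move at their own pace and stop on an object; "squeeze" is the grip in N (left out, the last holds). Time passes only in rows, so rows that do not move let the fingers close. It gives the time, the measured TCP pose, the force and the opening at its end, in the units of the state.
- ctrl.sense(): the state, without advancing time (a new reading comes with each control period).
- ctrl.capture(name): name is "scene" or "top"; returns the picture (480x640x3 uint8, red, green, blue); there is no depth.
- ctrl.get_calibration(name): a dict with "K" (3x3 intrinsics, pixels), "k1" (the pictures are not rectified: a ray, as slopes to the right and down, at radius r is drawn at 1 + k1 r^2 times it, then the intrinsics apply), "R" (3x3) and "t" (3): a world point X has camera coordinates R X + t. Camera axes: x right, y down, z forward; pixel columns grow to the right and rows downward; lengths in mm; the calibration is good to about 2 mm. A picture is of the moment at which its call begins. get_calibration takes no time and is no camera call.
- ctrl.finish_job(): hands the job in, once; it reports no verdict.
Trained networks look in the newest picture that a camera, given by its name, has taken for a name from the list of things; names that differ only in an ending like _2 or _b are one class to them, and where a whole thing is asked for, a point or a joint stands for the part that bears it (a point fixed in the world has none). Each returns a list of dicts, best first, with "p" (0 to 1); they miss things now and then, are a little off and sometimes report something else, mostly with a low value. They report only what shows in the picture. A call takes as long as a camera call.
- ctrl.spot_in(camera, name): "position" ([column, row] as shares, 0 to 1, of the picture: columns of its width, rows of its height, amid what is visible of it).
The state is a dict: "time_s": time; "joints": joint angles; "dq": joint speeds; "tau": joint torques, N m; "eef_pos": TCP position; "ee_rot": TCP orientation; "force": force on the tool from outside, world axes, zero at the start; "wrist_torque": the same for the moment, N m; "grip_width": opening from 0.0 (shut) to 1.0 (fully open).
Only numpy, scipy, OpenCV 4.12 (cv2) and the standard library are available. Lean on these libraries where they do the work, as an engineer would, in place of code of your own. Each camera call takes 0.05 s, during which the arm holds its last target. There are 200 camera calls.

TASK

First press the sprung shutter lever of the wafer station down until it clicks and stays down, which draws the shutter off the guide bore. Then take the long probe with the square handle out of the rack and lower it upright through the bore without touching any part of the station, until its tip is about 10 mm above the wafer, and finish while still holding it there, still and centred in the bore. Leave the other probe in the rack and the things on the bench where they are.

Things in the scene. Friction and masses are not known exactly. Their poses are not given: they have to be found in the camera images.
- station: Wafer station, fixed. Origin on the bench under the bore's axis; z up, y towards the lever. Base 130 x 170 x 12 mm (x, y, z); steel chuck disc, radius 55 mm, with the wafer, top z = 30 mm. White bridge plate 90 x 150 mm, z = 72 to 88 mm, on four corner posts, with the vertical guide bore, 20 mm across, through its centre. Black shutter housing on the plate, y = 28 to 76 mm, 60 mm wide, up to z = 110 mm.
- lever (a joint): Shutter lever, hinged on the station at y = 86 mm, z = 90 mm (axis along the station's x), reaching 89 mm towards +y. 0 = up (slopes 0.35 rad upward), 0.5 rad = down at its stop (slopes 0.15 rad downward). Sprung up: about 6 to 7 N at the pad at first, less further down; past about 0.35 rad it snaps down and is held at 0.5; released short of that it springs back. The stop is rigid.
- lever_pad (a point): Centre of the top face of the lever's black rubber pad, 34 x 34 mm. It moves with the lever: at the start 152 mm from the bore axis along the station's y and 119 mm above the bench, when latched about 156 mm from it and 84 mm above the bench. Press here from above.
- shutter (a joint): Steel shutter leaf on the plate, 32 mm square, top 95 mm above the bench, driven by the lever. 0 = it covers the bore (lever up); 0.036 m = slid towards the station's +y into the housing (lever latched), its edge then 10 mm clear of the bore's rim.
- bore_top (a point): Centre of the guide bore's mouth in the plate's top face, 88 mm above the bench. The bore (20 mm across) runs straight down 16 mm from here.
- wafer_top (a point): Point on the wafer's top face under the centre of the bore, 30 mm above the bench; z up.
- probe: The long probe to be used, standing tip down in one of the rack's two seats. Origin at the centre of its tip face, z up along its axis. Steel rod 12 mm across from 0 to 95 mm, round collar 28 mm across from 95 to 101 mm, then a square aluminium handle 20 x 20 mm (sides along its x and y) from 101 to 151 mm. 150 g nominal. In the rack its collar rests on the rack's top, the tip 5 mm above the bench.
- probe_tip (a point): Centre of the probe's tip face (its lower end).
- probe_grip (a point): Centre of the probe's square handle, 126 mm above its tip on the axis: the place to grip.
- rack: Two-seat probe rack, fixed, 90 mm (x) x 160 mm (y), origin under its centre on the bench, top face at z = 100 mm. Its two seats, 18 mm holes, are at y = -45 and +45 mm on its centre line; which of the two holds the long probe varies.
- gauge: The other, short probe in the rack's other seat: 14 mm rod 49 mm long, collar, round handle 24 mm across and 30 mm high, its top 136 mm above the bench. Origin at its lower end. Leave it alone.
- objective: Bystander: steel microscope objective standing on the bench, 36 mm across, 50 mm high; origin at its underside.
- jar: Bystander: white screw-top jar, 52 mm across, 60 mm high; origin at its underside.
- driver: Bystander: screwdriver 150 mm long lying on the bench beyond the station; origin at its underside.

How it is judged:
By the outcome, as a careful person would: the job done as asked, in the order asked, and still so for the second after the job is handed in, while the arm keeps its last pose, push and grip.
It also fails if it takes over 70 s, if anything falls off the work surface, if the arm or the gripper's body presses on something with over 40 N, if the wrist force passes 120 N, or if a joint passes its speed limit or range.

## Working session

There is one attempt and no reset: what is moved stays moved. The work goes in short steps, Python scripts to look and compute and a tool call to move; the robot and the scene stay as the last step left them, time stands still between calls to the robot, and variables do not carry over. Pictures are saved under pics/ and viewed, about 8 in all and at most 12, crops included, and the job is handed in when it is done.

Besides the shell and the picture viewer there is one more tool, called as name([rows], argument=value, ...), one row to a line, values as JSON. play_rows: Moves the arm, as the interface text tells. Its arguments: {"type":"object","properties":{"motion":{"type":"array"},"fingers":{"type":"number"},"squeeze":{"type":"number"}},"required":["motion"]}

```bash
mkdir -p pics; cat > h.py <<'E'
import numpy as np, cv2
from rig import ctrl
from scipy.spatial.transform import Rotation as Rn
def cal(c):
    d=ctrl.get_calibration(c); return np.array(d["K"],float),float(d["k1"]),np.array(d["R"],float),np.array(d["t"],float)
def proj(c,X):
    K,k,R,t=cal(c); p=np.atleast_2d(X)@R.T+t; s=p[:,:2]/p[:,2:]; s=s*(1+k*(s**2).sum(1,keepdims=True))
    return s*[K[0,0],K[1,1]]+[K[0,2],K[1,2]]
def back(c,uv,z):
    K,k,R,t=cal(c); s=cv2.undistortPoints(np.array([[uv]],float),K,np.array([k,0,0,0.]))[0,0]
    d=R.T@[s[0],s[1],1]; o=-R.T@t; return o+d*(z-o[2])/d[2]
def snap(c,n):
    im=ctrl.capture(c); cv2.imwrite(f"pics/{n}.png",im[:,:,::-1]); return im
def spot(c,n): return [(round(q["p"],2),np.round(np.array(q["position"])*[640,480],1)) for q in ctrl.spot_in(c,n)][:3]
E
python3 - <<'E'
from h import *
np.set_printoptions(precision=1,suppress=True)
Z=dict(lever_pad=119,bore_top=95,shutter=95,probe_grip=151,probe=126,gauge=136,rack=100,station=88,objective=50,jar=60,driver=10,lever=110)
for c in("scene","top"):
    snap(c,c+"0"); K,k,R,t=cal(c); print(c,-R.T@t,K[0,0],k)
    for n,z in Z.items():
        print(n,[(p,uv,back(c,uv,z)[:2]) for p,uv in spot(c,n)])
print(ctrl.sense())
E
```

```text
scene [1194.3 -325.8  634.8] 444.02532188369463 0.03433810456709445
lever_pad [(0.57, array([419.8, 166.6]), array([566.7, 239.1]))]
bore_top [(0.58, array([371.8, 205. ]), array([610.5,  92.8]))]
shutter []
probe_grip [(0.69, array([210.1, 270.7]), array([ 701.2, -256.3])), (0.64, array([234.6, 233.6]), array([ 636.2, -195.8]))]
probe [(0.64, array([231.5, 236.7]), array([ 612.8, -196.5]))]
gauge [(0.61, array([181.1, 250.3]), array([ 619.9, -282.4]))]
rack [(0.64, array([212.6, 272.2]), array([ 654.5, -246.3]))]
station [(0.65, array([370.2, 208. ]), array([609.9,  90.1]))]
objective [(0.64, array([334.5, 298.2]), array([758.3, -70.9]))]
jar [(0.85, array([267.9, 320.4]), array([ 758.3, -193. ]))]
driver [(0.79, array([454.7, 263. ]), array([755.6, 205.5])), (0.62, array([371.6, 206.7]), array([523.8, 154.9]))]
lever [(0.54, array([419.1, 163.5]), array([544.8, 255.2]))]
top [ 523.1  -21.9 1246.9] 528.2702906298329 -0.011112358511021719
lever_pad [(0.79, array([195. , 295.7]), array([546.8, 253.9])), (0.74, array([403.2, 266.3]), array([ 598.2, -192.2]))]
bore_top [(0.62, array([25
[... 720 characters left out ...]
([389.4, 207.6]), array([ 736.6, -175.4])), (0.62, array([339.4, 205.1]), array([745.4, -61.9]))]
driver [(0.63, array([228.7, 205.9]), array([760.2, 199.7])), (0.53, array([405.8, 266.1]), array([ 605.8, -214.8]))]
lever [(0.87, array([196.4, 296.2]), array([545.9, 253.1])), (0.59, array([390.7, 209.7]), array([ 722.9, -171.5]))]
{'time_s': 1.3, 'joints': array([ 1. ,  0.3,  1.5,  0. ,  1.3, -0.2]), 'dq': array([-0., -0., -0., -0.,  0., -0.]), 'tau': array([ -0. , -41.2, -26. ,  -0. ,   0. ,   0. ]), 'eef_pos': array([185.9, 491. , 210.2]), 'ee_rot': array([-0. ,  0.8,  0.6,  0. ]), 'force': array([0.1, 0.3, 0.7]), 'wrist_torque': array([-0.1, -0. ,  0. ]), 'grip_width': 1.0041289698601936}
```

```bash
python3 - <<'E'
import cv2
a=cv2.imread("pics/top0.png")[180:340,130:480]
cv2.imwrite("pics/top0c.png",cv2.resize(a,None,fx=2.28,fy=2.28,interpolation=cv2.INTER_CUBIC))
a=cv2.imread("pics/scene0.png")[120:370,150:500]
cv2.imwrite("pics/scene0c.png",cv2.resize(a,None,fx=2.28,fy=2.28,interpolation=cv2.INTER_CUBIC))
E
```

```text
(no output)
```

View pics/top0c.png

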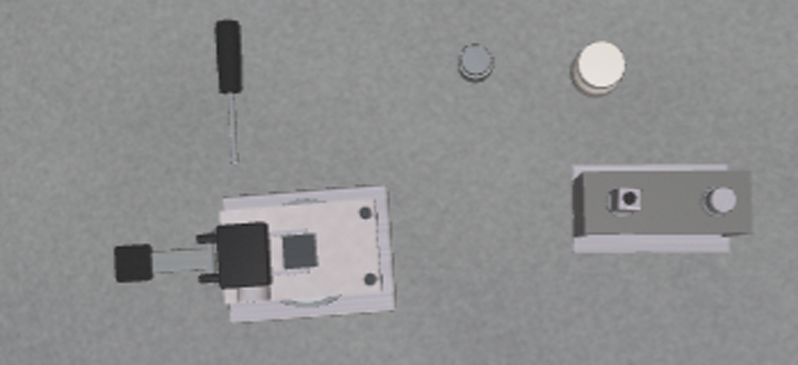

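View pics/scene0c.png

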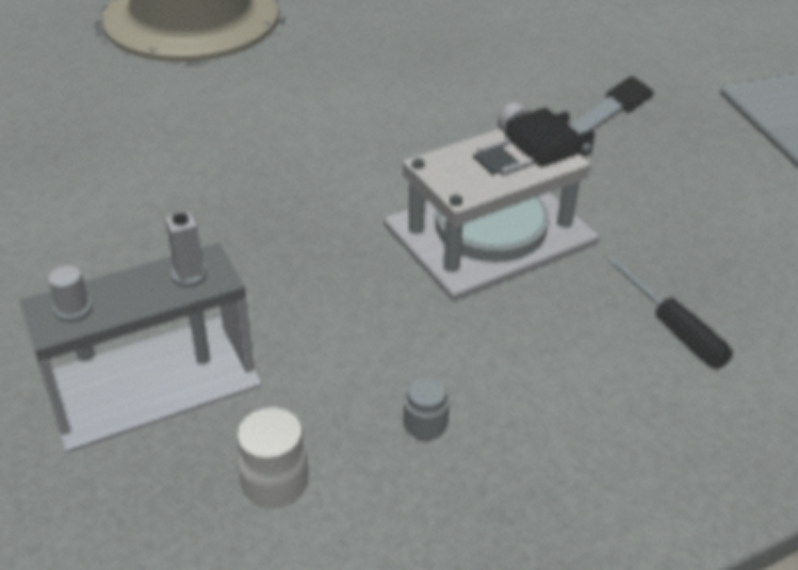

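The top crop shows the shutter at about px (262,290), the lever pad at (188,296), the probe's square handle top at (406,267) and the gauge at (446,268). The scene crop confirms the long square probe is in the seat nearer the station. I'll refine these by segmentation next.

```bash
python3 - <<'E'
from h import *
np.set_printoptions(precision=1,suppress=True)
g=cv2.imread("pics/top0.png",0)
def blob(seed,win,lo,hi,z,im=g,c="top"):
    x,y=seed; w=win; a=im[y-w:y+w,x-w:x+w]; a=cv2.resize(a,None,fx=4,fy=4,interpolation=cv2.INTER_CUBIC)
    m=((a>=lo)&(a<=hi)).astype(np.uint8); n,l,s,ce=cv2.connectedComponentsWithStats(m)
    k=l[4*w-8:4*w+8,4*w-8:4*w+8]; k=np.bincount(k[k>0]).argmax()
    r=cv2.minAreaRect(np.argwhere(l==k)[:,::-1].astype(np.float32))
    f=lambda p:(np.array(p)+.5)/4-.5+[x-w,y-w]
    cs=np.array([back(c,f(p),z)[:2] for p in cv2.boxPoints(r)])
    print(seed,"cent",f(ce[k]),back(c,f(ce[k]),z)[:2],"rectc",cs.mean(0)); e=cs[1]-cs[0];e2=cs[2]-cs[1]
    print("  sides",np.linalg.norm(e),np.linalg.norm(e2),"ang",np.degrees(np.arctan2(e[1],e[0]))%90)
print(g[290,255:270],g[296,180:200],g[255:280,406],g[267,395:420])
blob((262,290),16,0,125,95); blob((188,296),16,0,80,119)
blob((406,266),12,140,255,156) 
blob((446,268),12,140,255,136)
s=cv2.imread("pics/top0.png")[270-12:270+12,395:460]
# rack top
blob((427,268),40,80,115,100)
a=cv2.imread("pics/top0.png")[240:330,170:310]; b=cv2.imread("pics/top0.png")[245:300,375:465]
A=cv2.resize(a,(700,450),interpolation=cv2.INTER_CUBIC); B=cv2.resize(b,(450,275),interpolation=cv2.INTER_CUBIC)
cv2.imwrite("pics/z1.png",A)
E
```

```text
[ 82  83  82  82  82  82  82  82  81  81  81  81  80 116 192] [ 81  48  49  47  47  49  48  47  49  48  48  48  49  48  47  51  82 144
 144 146] [126 125 126 126 125 127 127 137 179  66  56  57  57  57  76 176 188  99
 127 127 126 127 128 127 128] [124 121 134  86  74  83 131 163  97  56  56  57  56  90 154 165 126 126
 126 126 126 126 127 126 127]
(262, 290) cent [260.9 289.8] [556.5 115.6] rectc [556.7 115.3]
  sides 32.286332786815116 32.276889478327774 ang 2.7725354959407014
(188, 296) cent [188. 295.] [548.7 268.8] rectc [548.6 268.5]
  sides 35.04470326159053 34.07147260100044 ang 0.9377388989239392
(406, 266) cent [406.  266.9] [ 594.2 -192.3] rectc [ 594.8 -192.4]
  sides 20.059749521848005 19.997697148038984 ang 84.64738498057005
(446, 268) cent [447.1 267.1] [ 593.  -281.7] rectc [ 592.9 -281.7]
  sides 22.047204160068144 23.163925693449155 ang 88.49860848589321Traceback (most recent call last):
  File "<stdin>", line 19, in <module>
  File "<stdin>", line 7, in blob
ValueError: attempt to get argmax of an empty sequence
```

Measurements are consistent:

| Feature | Position (mm) | Check |
|---|---|---|
| Bore | about (556.6, 115.4) | |
| Pad | (548.7, 268.7) | 153.5 mm from the bore, expected 152 |
| Station yaw | about 2.9° | |
| Probe | (594.3, -192.3) | |
| Gauge | 89.4 mm from the probe | expected 90 |

Next I'll work out the first moves.

```bash
cat >> h.py <<'E'
def tool(): 
    s=ctrl.sense(); q=s["ee_rot"]; return s,Rn.from_quat([q[1],q[2],q[3],q[0]]).as_matrix()
def delta(target,yaw=None):
    s,R=tool(); d=np.array(target)-s["eef_pos"]; a=np.degrees(np.arctan2(R[1,0],R[0,0]))
    print("t",s["time_s"],"pos",s["eef_pos"],"F",s["force"],"grip",s["grip_width"],"zaxis",R[:,2].round(4),"xang",a)
    if yaw is not None:
        w=(yaw-a+180)%360-180; print("turn tool z",-w); R=Rn.from_euler("z",w,degrees=True).as_matrix()@R
    print("tool shift after turn",R.T@d, "j6",s["joints"][5])
E
python3 - <<'E'
from h import *
np.set_printoptions(precision=2,suppress=True)
delta([548.5,268.7,150],2.9-0)
g=cv2.imread("pics/top0.png")
A=cv2.resize(g[250:285,380:460],(720,315),interpolation=cv2.INTER_CUBIC)
cv2.imwrite("pics/z2.png",A)
E
```

```text
t 1.3 pos [185.86 491.03 210.22] F [0.08 0.32 0.67] grip 1.0041289698601936 zaxis [ 0.  0. -1.] xang 69.2706948720328
turn tool z 66.3706948720328
tool shift after turn [350.92 240.39  60.25] j6 -0.22341547362849715
```

View pics/z2.png

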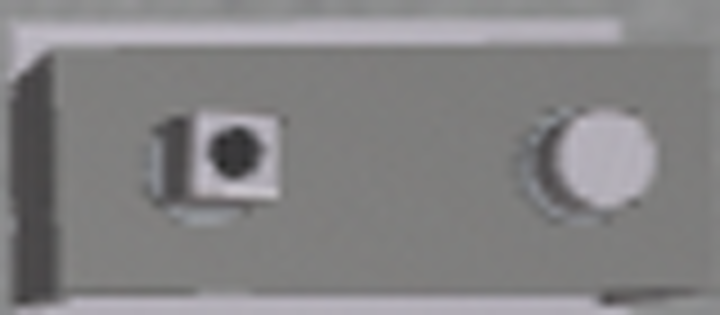

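The crop shows the handle top at about crop (237,155), turned roughly 5° so its yaw is about -5°. The gauge top is at (606,160). I'll turn the tool and shut the fingers first.

play_rows([
  [[0,0,0],[0,0,6.64]],
  [[0,0,0],[0,0,6.64]],
  [[0,0,0],[0,0,6.64]],
  [[0,0,0],[0,0,6.64]],
  [[0,0,0],[0,0,6.64]],
  [[0,0,0],[0,0,6.64]],
  [[0,0,0],[0,0,6.64]],
  [[0,0,0],[0,0,6.64]],
  [[0,0,0],[0,0,6.64]],
  [[0,0,0],[0,0,6.64]],
], fingers=0, squeeze=30)

```text
time_s: 2.13
eef_pos: [185.8, 491.0, 210.2]
ee_rot: [0.0, 1.0, 0.022, 0.0]
force: [-1.0, -0.1, -0.7]
grip_width: 0.001
```

play_rows([
  [[21.9,15,0],[0,0,0]],
  [[21.9,15,0],[0,0,0]],
  [[21.9,15,0],[0,0,0]],
  [[21.9,15,0],[0,0,0]],
  [[21.9,15,0],[0,0,0]],
  [[21.9,15,0],[0,0,0]],
  [[21.9,15,0],[0,0,0]],
  [[21.9,15,0],[0,0,0]],
  [[21.9,15,0],[0,0,0]],
  [[21.9,15,0],[0,0,0]],
  [[21.9,15,0],[0,0,0]],
  [[21.9,15,0],[0,0,0]],
  [[21.9,15,0],[0,0,0]],
  [[21.9,15,0],[0,0,0]],
  [[21.9,15,0],[0,0,0]],
  [[21.9,15,0],[0,0,0]],
  [[0,0,0],[0,0,0]],
  [[0,0,0],[0,0,0]],
])

```text
time_s: 3.63
eef_pos: [548.4, 268.1, 209.7]
ee_rot: [0.0, 1.0, 0.024, -0.0]
force: [-0.4, 1.2, 0.3]
grip_width: -0.004
```

```bash
python3 - <<'E'
from h import *
np.set_printoptions(precision=2,suppress=True)
delta([548.5,268.7,130],2.9)
E
```

```text
t 3.6333 pos [548.41 268.12 209.66] F [-0.38  1.17  0.33] grip -0.003645692854639727 zaxis [-0. -0. -1.] xang 2.773044306612383
turn tool z -0.1269556933876288
tool shift after turn [ 0.18 -0.58 79.66] j6 0.21459429779177056
```

play_rows([
  [[0,0,11],[0,0,0]],
  [[0,0,11],[0,0,0]],
  [[0,0,11],[0,0,0]],
  [[0,0,11],[0,0,0]],
  [[0,0,11],[0,0,0]],
  [[0,0,11],[0,0,0]],
  [[0,-1,11],[0,0,0]],
  [[0,-1,8],[0,0,0]],
  [[0,0,2],[0,0,0]],
  [[0,0,2],[0,0,0]],
  [[0,0,2],[0,0,0]],
  [[0,0,2],[0,0,0]],
  [[0,0,2],[0,0,0]],
  [[0,0,2],[0,0,0]],
  [[0,0,2],[0,0,0]],
  [[0,0,2],[0,0,0]],
])

```text
time_s: 4.97
eef_pos: [547.8, 270.9, 109.1]
ee_rot: [-0.0, 1.0, 0.025, 0.0]
force: [-0.2, -0.3, 0.1]
grip_width: -0.003
```

play_rows([
  [[0,0,2],[0,0,0]],
  [[0,0,2],[0,0,0]],
  [[0,0,2],[0,0,0]],
  [[0,0,2],[0,0,0]],
  [[0,0,1],[0,0,0]],
  [[0,0,1],[0,0,0]],
  [[0,0,1],[0,0,0]],
  [[0,0,0],[0,0,0]],
])

```text
time_s: 5.63
eef_pos: [548.1, 271.5, 99.1]
ee_rot: [-0.001, 1.0, 0.025, 0.001]
force: [-0.7, 1.9, 6.3]
grip_width: -0.001
```

play_rows([
  [[0,0,1],[0,0,0]],
  [[0,0,1],[0,0,0]],
  [[0,0,1],[0,0,0]],
  [[0,0,1],[0,0,0]],
  [[0,0,0],[0,0,0]],
])

```text
time_s: 6.05
eef_pos: [548.3, 271.6, 95.2]
ee_rot: [-0.001, 1.0, 0.025, 0.001]
force: [-1.2, 2.0, 6.8]
grip_width: 0.003
```

```bash
python3 - <<'E'
from h import *
a=snap("scene","s1"); b=snap("top","t1")
A=cv2.resize(a[120:260,300:500],(800,560),interpolation=cv2.INTER_CUBIC)
cv2.imwrite("pics/s1c.png",A[:,:,::-1])
E
```

```text
(no output)
```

View pics/s1c.png

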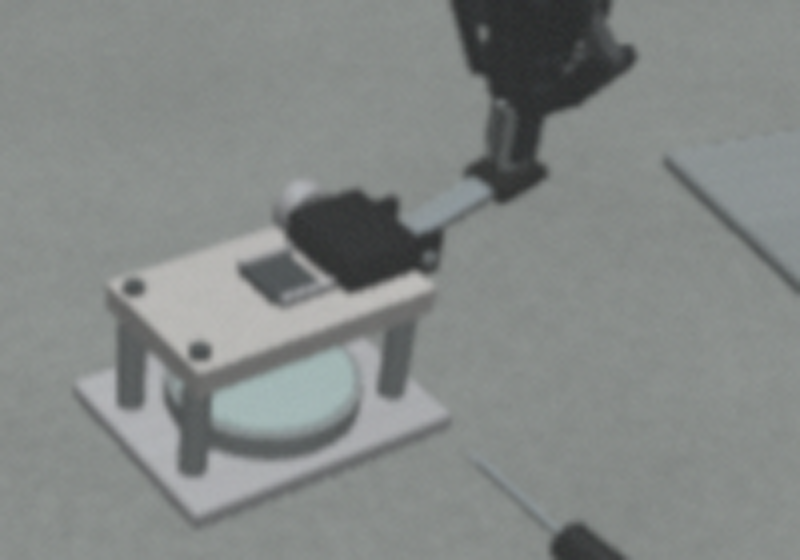

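The fingers are on the pad and the lever is partway down. The shutter still covers the bore, at about crop (275,275). I'll continue.

play_rows([
  [[0,0,1],[0,0,0]],
  [[0,0,1],[0,0,0]],
  [[0,0,1],[0,0,0]],
  [[0,0,1],[0,0,0]],
  [[0,0,1],[0,0,0]],
  [[0,0,1],[0,0,0]],
  [[0,0,0],[0,0,0]],
])

```text
time_s: 6.73
eef_pos: [548.3, 271.4, 88.9]
ee_rot: [-0.001, 1.0, 0.025, 0.001]
force: [0.7, 1.8, 4.8]
grip_width: -0.001
```

play_rows([
  [[0,0,0.5],[0,0,0]],
  [[0,0,0.5],[0,0,0]],
  [[0,0,0.5],[0,0,0]],
  [[0,0,0.5],[0,0,0]],
  [[0,0,0],[0,0,0]],
])

```text
time_s: 7.15
eef_pos: [547.8, 270.8, 86.1]
ee_rot: [0.0, 1.0, 0.025, 0.0]
force: [1.7, 2.0, 3.9]
grip_width: 0.0
```

```bash
python3 - <<'E'
from h import *
for c in("top","scene"):
    snap(c,c+"2")
    for n in("shutter","lever_pad","bore_top"):print(c,n,spot(c,n))
b=cv2.imread("pics/top2.png");a=cv2.imread("pics/scene2.png")
cv2.imwrite("pics/c2.png",np.hstack([cv2.resize(b[250:340,180:310],(400,277),interpolation=2),cv2.resize(a[130:230,310:450],(388,277),interpolation=2)]))
E
```

```text
top shutter [(0.73, array([254. , 291.1]))]
top lever_pad [(0.78, array([200.5, 294.9]))]
top bore_top [(0.75, array([259.3, 293.6]))]
scene shutter [(0.46, array([369.1, 189.9])), (0.29, array([369.9, 207.1]))]
scene lever_pad []
scene bore_top [(0.72, array([370.6, 205.9]))]
```

View pics/c2.png

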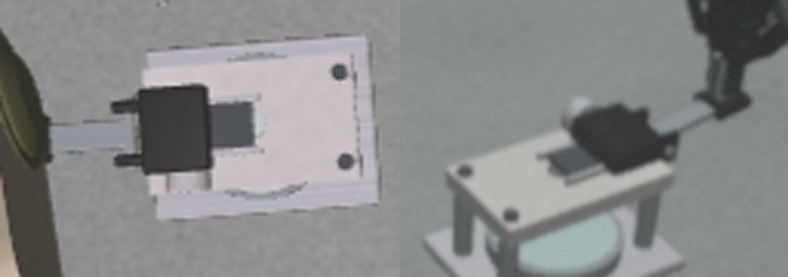

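The shutter has slid about a third of the way off the bore, whose rim shows at crop (258,125). The lever hasn't snapped yet, so I keep pressing.

play_rows([
  [[0,0,0.7],[0,0,0]],
  [[0,0,0.7],[0,0,0]],
  [[0,0,0.7],[0,0,0]],
  [[0,0,0.7],[0,0,0]],
  [[0,0,0],[0,0,0]],
])

```text
time_s: 7.97
eef_pos: [547.5, 270.8, 83.0]
ee_rot: [0.0, 1.0, 0.025, -0.0]
force: [0.5, 2.2, 2.9]
grip_width: -0.0
```

play_rows([
  [[0,0,0.7],[0,0,0]],
  [[0,0,0.7],[0,0,0]],
  [[0,0,0.7],[0,0,0]],
  [[0,0,0],[0,0,0]],
])

```text
time_s: 8.3
eef_pos: [547.5, 270.8, 80.9]
ee_rot: [0.0, 1.0, 0.025, -0.0]
force: [-0.2, 2.1, 1.8]
grip_width: -0.002
```

```bash
python3 - <<'E'
from h import *
g=snap("top","top3")
print(spot("top","shutter"),g[288:294,235:270,0][3])
E
```

```text
[(0.64, array([255.7, 292.2]))] [ 59  59  61  60  62  60  62  61  63  64  61  55  45  58  80  80  80  81
  81  80  81  81  82  80  95 143 190 192 192 190 194 199 201 202 201]
```

Contact came about 19 mm lower than expected, so I'll cross-check the TCP and pad projections in the scene view.

```bash
python3 - <<'E'
from h import *
np.set_printoptions(precision=1,suppress=True)
print("pad proj scene0",proj("scene",[[548.7,268.7,119]]),"exp ~(426,161.7)")
print("bore95",proj("scene",[[556.6,115.4,95]]),"exp ~(367.5,189.5)")
print("tcp s1",proj("scene",[[548.3,271.6,95.2],[548.3,271.6,115]]))
a=snap("scene","s3")
s=ctrl.sense()
c=a[120:200,370:490].copy()
c=cv2.resize(c,(780,520),interpolation=2)
for z,col in((0,(255,0,0)),(19,(0,255,0))):
    p=(proj("scene",s["eef_pos"]+[0,0,z])[0]-[370,120])*6.5; cv2.circle(c,tuple(int(v) for v in p),4,col,-1)
cv2.imwrite("pics/s3c.png",c[:,:,::-1])
E
```

```text
pad proj scene0 [[425.8 159.4]] exp ~(426,161.7)
bore95 [[367.3 188.2]] exp ~(367.5,189.5)
tcp s1 [[425.  168.2]
 [426.5 160.5]]
```

View pics/s3c.png

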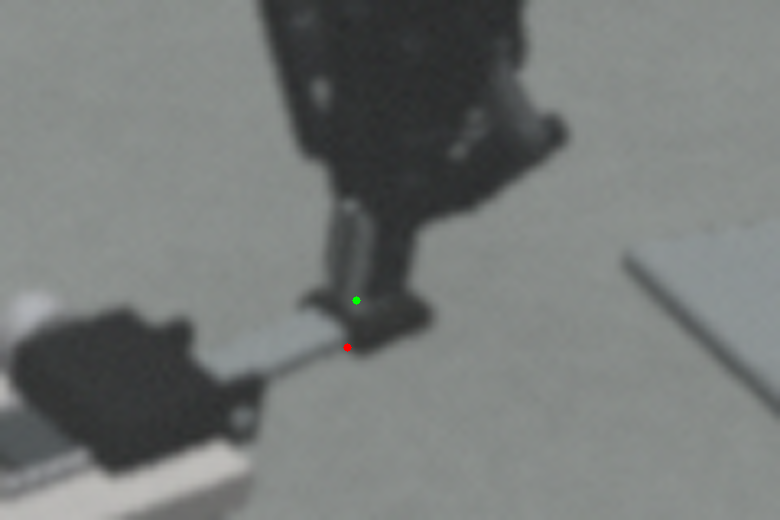

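play_rows([
  [[0,0,0.8],[0,0,0]],
  [[0,0,0.8],[0,0,0]],
  [[0,0,0.8],[0,0,0]],
  [[0,0,0.8],[0,0,0]],
  [[0,0,0.8],[0,0,0]],
  [[0,0,0],[0,0,0]],
])

```text
time_s: 8.95
eef_pos: [547.6, 270.7, 76.9]
ee_rot: [0.0, 1.0, 0.025, -0.0]
force: [-0.6, 1.0, 0.4]
grip_width: -0.0
```

play_rows([
  [[0,0,0.8],[0,0,0]],
  [[0,0,0.8],[0,0,0]],
  [[0,0,0.8],[0,0,0]],
  [[0,0,0],[0,0,0]],
])

```text
time_s: 9.28
eef_pos: [547.6, 270.7, 74.6]
ee_rot: [0.0, 1.0, 0.025, -0.0]
force: [-0.9, 0.1, 0.0]
grip_width: -0.002
```

```bash
python3 - <<'E'
from h import *
print(ctrl.grip_depth,[a for a in dir(ctrl) if a[0]!='_'])
g=snap("top","top4")
print(g[291,235:270,0],ctrl.sense()["force"])
E
```

```text
18.700000000000003 ['PlanningError', 'capture', 'finish_job', 'get_calibration', 'grip_depth', 'sense', 'spot_in']
[ 60  59  60  59  60  62  61  62  63  63  62  56  45  58  81  81  81  80
  81  79 114 177 133 170 191 191 191 191 191 191 193 200 202 201 201] [-0.16473909 -0.53220054 -0.2567367 ]
```

play_rows([
  [[0,0,0.8],[0,0,0]],
  [[0,0,0.8],[0,0,0]],
  [[0,0,0.8],[0,0,0]],
  [[0,0,0.8],[0,0,0]],
  [[0,0,0.8],[0,0,0]],
  [[0,0,0.8],[0,0,0]],
  [[0,0,0],[0,0,0]],
])

```text
time_s: 9.92
eef_pos: [547.6, 270.8, 69.9]
ee_rot: [0.0, 1.0, 0.025, -0.0]
force: [0.5, 0.2, 0.4]
grip_width: -0.002
```

```bash
python3 - <<'E'
from h import *
g=snap("top","top5")
print(g[291,235:270,0],ctrl.sense()["force"])
E
```

```text
[ 59  61  60  61  60  61  62  62  62  63  63  56  46  60  80  81  94 147
 198 198 196 177 134 169 190 191 191 191 191 191 193 199 202 202 201] [-0.76764368 -0.74810407  0.28051132]
```

Force is zero and the shutter edge has moved 17 px (about 37 mm), so the lever is latched. I'll lift off and go to the rack.

play_rows([
  [[0,0,-5],[0,0,0]],
  [[0,0,-15],[0,0,0]],
  [[0,0,-20],[0,0,0]],
  [[0,0,-20],[0,0,0]],
  [[0,0,-20],[0,0,0]],
  [[0,0,-20],[0,0,0]],
  [[0,0,-20],[0,0,0]],
  [[0,0,-15],[0,0,4]],
  [[0,0,-5],[0,0,3.9]],
  [[0,0,0],[0,0,0]],
], fingers=60)

```text
time_s: 10.8
eef_pos: [548.3, 271.0, 212.2]
ee_rot: [-0.001, 0.999, -0.045, 0.002]
force: [1.2, -0.1, -0.4]
grip_width: 0.705
```

```bash
python3 - <<'E'
from h import *
np.set_printoptions(precision=2,suppress=True)
delta([594.3,-192.3,210],-5)
E
```

```text
t 10.8 pos [548.27 271.02 212.21] F [ 1.19 -0.13 -0.41] grip 0.7050506943933406 zaxis [ 0.  0. -1.] xang -5.164288059621569
turn tool z -0.16428805962158322
tool shift after turn [ 86.23 457.54   1.94] j6 0.3578978364574181
```

play_rows([
  [[4.79,25.42,0],[0,0,0]],
  [[4.79,25.42,0],[0,0,0]],
  [[4.79,25.42,0],[0,0,0]],
  [[4.79,25.42,0],[0,0,0]],
  [[4.79,25.42,0],[0,0,0]],
  [[4.79,25.42,0],[0,0,0]],
  [[4.79,25.42,0],[0,0,0]],
  [[4.79,25.42,0],[0,0,0]],
  [[4.79,25.42,0],[0,0,0]],
  [[4.79,25.42,0],[0,0,0]],
  [[4.79,25.42,0],[0,0,0]],
  [[4.79,25.42,0],[0,0,0]],
  [[4.79,25.42,0],[0,0,0]],
  [[4.79,25.42,0],[0,0,0]],
  [[4.79,25.42,0],[0,0,0]],
  [[4.79,25.42,0],[0,0,0]],
  [[4.79,25.42,0],[0,0,0]],
  [[4.79,25.42,0],[0,0,0]],
  [[0,0,0],[0,0,0]],
  [[0,0,0],[0,0,0]],
])

```text
time_s: 12.47
eef_pos: [593.1, -193.3, 209.2]
ee_rot: [-0.0, 0.999, -0.044, -0.001]
force: [-0.5, 0.4, -0.9]
grip_width: 0.704
```

```bash
python3 - <<'E'
from h import *
np.set_printoptions(precision=2,suppress=True)
delta([594.3,-192.3,135],-5)
a=snap("scene","s6"); b=snap("top","t6")
print(spot("top","bore_top"),spot("top","shutter"))
s=ctrl.sense()
def mark(c,box,f,im,pts):
    x0,x1,y0,y1=box; v=cv2.resize(im[y0:y1,x0:x1],None,fx=f,fy=f,interpolation=2)
    for P,col in pts:
        p=(proj(c,P)[0]-[x0,y0]+.5)*f; cv2.circle(v,tuple(int(q) for q in p),3,col,-1)
    return v
p=s["eef_pos"]
v=mark("scene",(160,300,140,300),3.4,a,[(p,(255,0,0)),(p+[0,0,18.7],(0,255,0)),([594.3,-192.3,156],(255,255,0))])
w=mark("top",(225,300,260,325),4.2,b,[([556.6,115.4,88],(255,0,0))])
H=max(v.shape[0],w.shape[0]); P=lambda q:np.vstack([q,np.zeros((H-q.shape[0],q.shape[1],3),np.uint8)])
cv2.imwrite("pics/c6.png",np.hstack([P(v),P(w)])[:,:,::-1]); print(v.shape,w.shape)
E
```

```text
t 12.4667 pos [ 593.12 -193.33  209.22] F [-0.48  0.37 -0.95] grip 0.704279708757008 zaxis [-0.  0. -1.] xang -5.033231362465998
turn tool z -0.03323136246601166
tool shift after turn [ 1.17 -1.08 74.22] j6 -0.4148312865101019
[(0.71, array([258.8, 293.9]))] []
(544, 476, 3) (273, 315, 3)
```

View pics/c6.png

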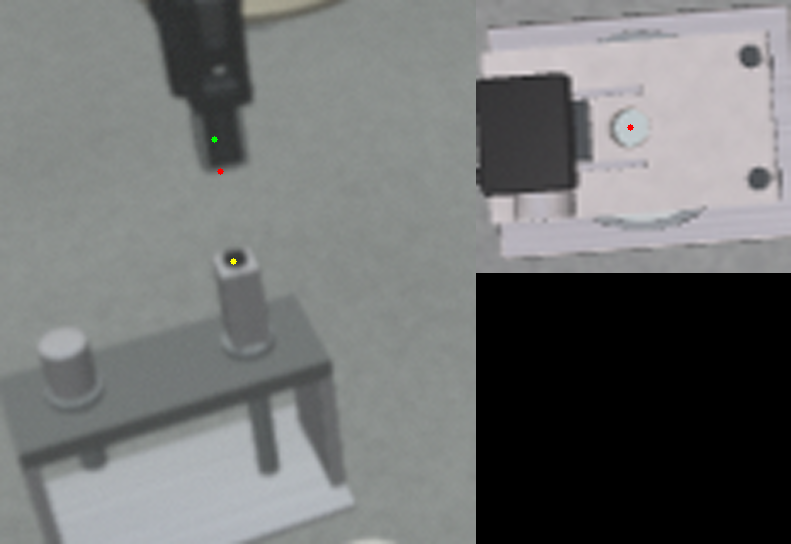

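The lever stayed latched: the bore is open and my predicted centre (red dot, right panel at (630,127)) sits mid-bore. The fingers are open above the handle, whose predicted top is on the mark. Now I'll descend around the handle.

play_rows([
  [[1.2,-1.1,8],[0,0,0]],
  [[0,0,8],[0,0,0]],
  [[0,0,8],[0,0,0]],
  [[0,0,8],[0,0,0]],
  [[0,0,8],[0,0,0]],
  [[0,0,8],[0,0,0]],
  [[0,0,8],[0,0,0]],
  [[0,0,8],[0,0,0]],
  [[0,0,8],[0,0,0]],
  [[0,0,8],[0,0,0]],
  [[0,0,8],[0,0,0]],
  [[0,0,8],[0,0,0]],
  [[0,0,0],[0,0,0]],
  [[0,0,0],[0,0,0]],
])

```text
time_s: 13.83
eef_pos: [594.7, -191.5, 113.8]
ee_rot: [-0.0, 0.999, -0.044, -0.0]
force: [0.6, -0.2, -0.2]
grip_width: 0.705
```

```bash
python3 - <<'E'
from h import *
np.set_printoptions(precision=2,suppress=True)
delta([594.3,-192.3,113],-5)
a=snap("scene","s7"); cv2.imwrite("pics/s7c.png",cv2.resize(a[180:300,170:290],(600,600),interpolation=2)[:,:,::-1])
E
```

```text
t 13.8333 pos [ 594.71 -191.45  113.76] F [ 0.63 -0.16 -0.19] grip 0.705030889777336 zaxis [-0.  0. -1.] xang -5.028294125416884
turn tool z -0.028294125416891802
tool shift after turn [-0.33  0.88  0.76] j6 -0.41093679422507523
```

View pics/s7c.png

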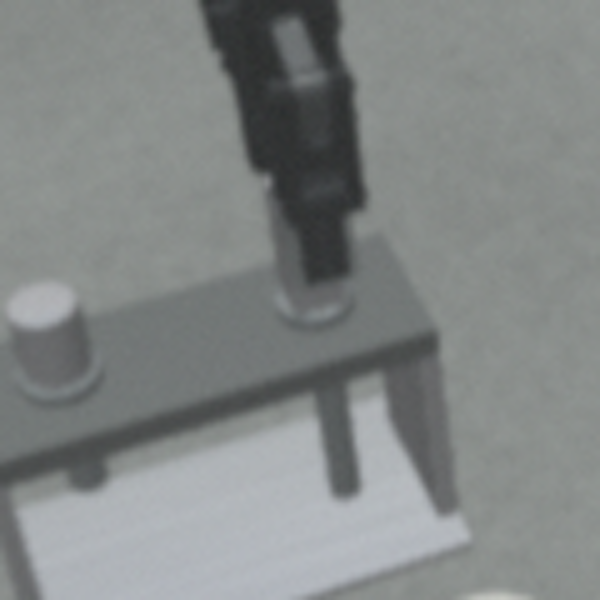

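The fingers straddle the handle, and their ends (crop (325,280)) are just above the collar. I'll close on it.

play_rows([
  [[-0.3,0.9,0],[0,0,0]],
  [[0,0,0],[0,0,0]],
  [[0,0,0],[0,0,0]],
  [[0,0,0],[0,0,0]],
  [[0,0,0],[0,0,0]],
  [[0,0,0],[0,0,0]],
  [[0,0,0],[0,0,0]],
  [[0,0,0],[0,0,0]],
  [[0,0,0],[0,0,0]],
  [[0,0,0],[0,0,0]],
  [[0,0,0],[0,0,0]],
  [[0,0,0],[0,0,0]],
], fingers=0, squeeze=60)

```text
time_s: 14.88
eef_pos: [594.6, -192.5, 114.6]
ee_rot: [0.0, 0.999, -0.044, 0.0]
force: [-0.7, -0.2, 5.9]
grip_width: 0.216
```

play_rows([
  [[0,0,-1],[0,0,0]],
  [[0,0,-2],[0,0,0]],
  [[0,0,-2],[0,0,0]],
  [[0,0,0],[0,0,0]],
])

```text
time_s: 15.22
eef_pos: [594.5, -192.3, 119.2]
ee_rot: [-0.0, 0.999, -0.044, 0.0]
force: [-0.2, 0.5, -0.8]
grip_width: 0.218
```

Gripped (opening 0.217, about 18.5 mm). I'll lift clear.

play_rows([
  [[0,0,-5],[0,0,0]],
  [[0,0,-7],[0,0,0]],
  [[0,0,-7],[0,0,0]],
  [[0,0,-7],[0,0,0]],
  [[0,0,-7],[0,0,0]],
  [[0,0,-7],[0,0,0]],
  [[0,0,-7],[0,0,0]],
  [[0,0,-7],[0,0,0]],
  [[0,0,-7],[0,0,0]],
  [[0,0,-8],[0,0,0]],
  [[0,0,-8],[0,0,0]],
  [[0,0,-8],[0,0,0]],
  [[0,0,-8],[0,0,0]],
  [[0,0,-8],[0,0,0]],
  [[0,0,-8],[0,0,0]],
  [[0,0,-8],[0,0,0]],
  [[0,0,-8],[0,0,0]],
  [[0,0,-5],[0,0,0]],
  [[0,0,0],[0,0,0]],
])

```text
time_s: 16.8
eef_pos: [594.7, -192.6, 250.5]
ee_rot: [0.0, 0.999, -0.044, 0.001]
force: [0.4, -0.5, -2.1]
grip_width: 0.219
```

```bash
python3 - <<'E'
from h import *
np.set_printoptions(precision=2,suppress=True)
delta([556.6,115.4,250],-5)
a=snap("scene","s8"); s=ctrl.sense(); p=s["eef_pos"]
v=cv2.resize(a[130:290,170:300],(650,800),interpolation=2)[:600].copy()
for z,c in((-109.6,(255,0,0)),(-14.6,(0,255,0))):
    q=(proj("scene",p+[0,0,z])[0]-[170,130]+.5)*5; cv2.circle(v,tuple(int(x) for x in q),3,c,-1)
cv2.imwrite("pics/s8c.png",v[:,:,::-1])
E
```

```text
t 16.8 pos [ 594.73 -192.55  250.47] F [ 0.44 -0.5  -2.13] grip 0.21905098912937804 zaxis [ 0. -0. -1.] xang -5.030069475218568
turn tool z -0.03006947521856773
tool shift after turn [ -64.82 -303.46    0.11] j6 -0.4124537668936953
```

View pics/s8c.png

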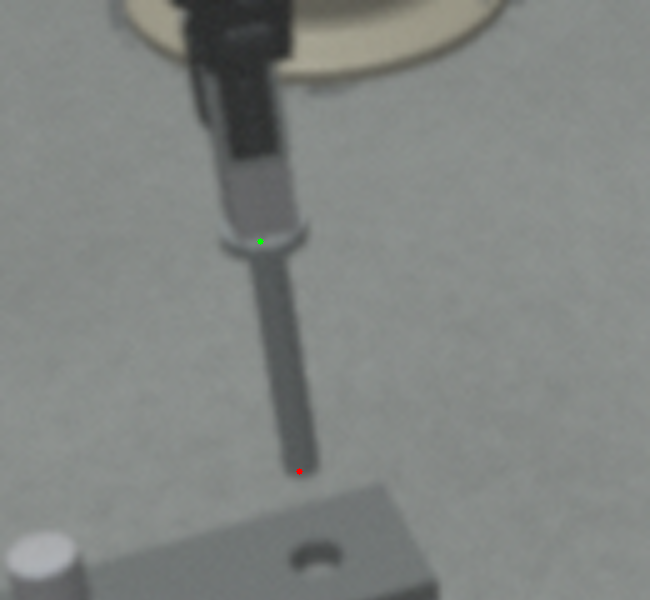

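The tip is exactly where predicted (tip z = TCP − 109.6), and the probe hangs straight and clear of the seat at crop (315,555). Now I'll move over the bore.

play_rows([
  [[-2,-10,0],[0,0,0]],
  [[-4.3,-20,0],[0,0,0]],
  [[-4.3,-20,0],[0,0,0]],
  [[-4.3,-20,0],[0,0,0]],
  [[-4.3,-20,0],[0,0,0]],
  [[-4.3,-20,0],[0,0,0]],
  [[-4.3,-20,0],[0,0,0]],
  [[-4.3,-20,0],[0,0,0]],
  [[-4.3,-20,0],[0,0,0]],
  [[-4.3,-20,0],[0,0,0]],
  [[-4.3,-20,0],[0,0,0]],
  [[-4.3,-20,0],[0,0,0]],
  [[-4.3,-20,0],[0,0,0]],
  [[-4.3,-20,0],[0,0,0]],
  [[-4.3,-20,0],[0,0,0]],
  [[-4.3,-20,0],[0,0,0]],
  [[-2,-10,0],[0,0,0]],
  [[0,0,0],[0,0,0]],
  [[0,0,0],[0,0,0]],
  [[0,0,0],[0,0,0]],
])

```text
time_s: 18.52
eef_pos: [554.3, 131.6, 248.9]
ee_rot: [0.0, 0.999, -0.044, -0.0]
force: [-0.3, -0.1, -1.7]
grip_width: 0.222
```

```bash
cat > fit.py <<'E'
from h import *
np.set_printoptions(precision=2,suppress=True)
import sys
n,f,zt=sys.argv[1],5,float(sys.argv[2])
delta([556.6,115.4,zt],None)
a=snap("scene",n); s=ctrl.sense(); p=s["eef_pos"]
x0,y0=320,120
v=cv2.resize(a[y0:y0+120,x0:x0+110],None,fx=f,fy=f,interpolation=2).copy()
def dot(P,c):
    q=(proj("scene",P)[0]-[x0,y0]+.5)*f; cv2.circle(v,tuple(int(x) for x in q),2,c,-1)
dot(p+[0,0,-109.6],(255,0,0)); dot(p+[0,0,-14.6],(0,255,0))
th=np.linspace(0,2*np.pi,24,endpoint=False)
for t in th: dot([556.6+10*np.cos(t),115.4+10*np.sin(t),88],(0,0,255))
cv2.imwrite(f"pics/{n}c.png",v[:,:,::-1])
E
python3 fit.py s9 205
```

```text
t 18.5167 pos [554.28 131.56 248.9 ] F [-0.29 -0.11 -1.68] grip 0.22229081167359072 zaxis [-0. -0. -1.] xang -5.069280586735653
tool shift after turn [ 3.75 15.88 43.9 ] j6 0.11612229184966509
```

View pics/s9c.png

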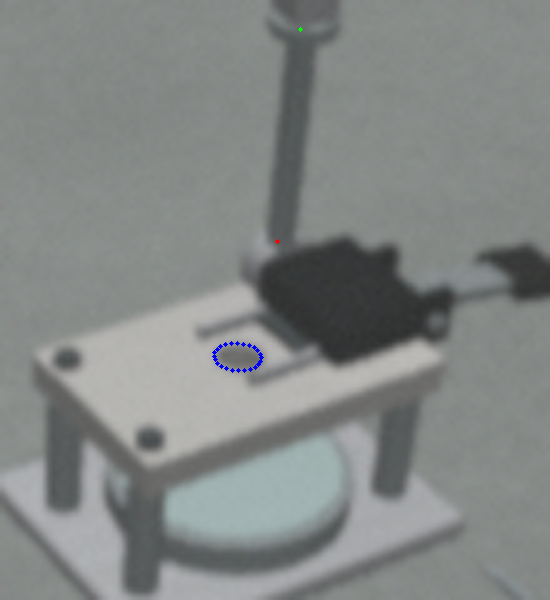

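The modelled bore circle matches the real one at crop (238,357). The probe is 16 mm past it because I sent too many rows. I'll correct that and lower to just above the plate (tip z about 102) for a precise check.

play_rows([
  [[1.8,8,0],[0,0,0]],
  [[1.9,7.9,0],[0,0,0]],
  [[0,0,6],[0,0,0]],
  [[0,0,6],[0,0,0]],
  [[0,0,6],[0,0,0]],
  [[0,0,6],[0,0,0]],
  [[0,0,6],[0,0,0]],
  [[0,0,5],[0,0,0]],
  [[0,0,2],[0,0,0]],
  [[0,0,0],[0,0,0]],
  [[0,0,0],[0,0,0]],
  [[0,0,0],[0,0,0]],
])

```text
time_s: 19.57
eef_pos: [556.7, 116.3, 212.4]
ee_rot: [0.0, 0.999, -0.044, 0.0]
force: [0.3, 0.2, -0.2]
grip_width: 0.213
```

```bash
python3 fit.py s10 205; python3 - <<'E'
from h import *
np.set_printoptions(precision=2,suppress=True,linewidth=150)
# bore centre in top image t6 (before probe) and scene s9
t=cv2.imread("pics/t6.png"); print("top G row/col"); 
u=proj("top",[[556.6,115.4,88]])[0]; print(u)
x,y=int(round(u[0])),int(round(u[1])); print(t[y-8:y+9,x-9:x+10,2])
s=cv2.imread("pics/s9.png"); u=proj("scene",[[556.6,115.4,88]])[0]; print(u); x,y=int(round(u[0])),int(round(u[1])); print(s[y-5:y+6,x-9:x+10,2])
p=ctrl.sense()["eef_pos"]; im=cv2.imread("pics/s10.png",0)
for z in(-30,-60,-90,-105):
    q=proj("scene",p+[0,0,z])[0]; x,y=int(round(q[0])),int(round(q[1])); print(z,q,im[y,x-8:x+9])
E
```

```text
t 19.5667 pos [556.67 116.29 212.42] F [ 0.25  0.24 -0.21] grip 0.21267392752814335 zaxis [ 0. -0. -1.] xang -5.024077070750076
tool shift after turn [0.   0.89 7.42] j6 0.08768367041876218
top G row/col
[261.37 289.86]
[[182 181 181 177 162 167 181 172 190 191 186 170 173 198 198 201 202 202 202]
 [192 182 200 200 198 197 198 198 199 199 199 198 197 196 197 200 201 200 198]
 [203 201 200 198 197 197 198 198 199 201 200 198 198 198 197 199 200 199 200]
 [172 202 201 200 199 198 198 199 191 177 182 197 199 198 197 198 198 198 198]
 [173 202 201 201 199 197 183 147 155 174 191 192 194 199 199 198 197 197 196]
 [171 201 202 201 198 176 129 158 190 189 190 190 190 192 199 198 196 194 196]
 [170 201 200 199 189 152 155 190 190 189 189 190 191 190 189 200 199 197 195]
 [142 199 199 196 176 124 171 191 190 189 189 190 190 189 192 201 200 197 197]
 [148 197 198 196 174 130 189 190 190 190 190 190 190 189 186 201 201 198 200]
 [147 197 197 195 177 133 169 190 189 190 191 190 190 192 198 201 202 201 200]
 [147 197 198 198 184 124 151 191 191 191 191 191 190 184 192 200 200 201 199]
 [130 197 1
[... 1010 characters left out ...]
3 139 163 168 165 156]
 [182 180 180 180 178 168 157 145 134 127 127 125 123 134 146 151 149 141 130]
 [180 182 180 180 178 178 176 167 161 155 151 137 128 135 137 127 125 120 122]
 [181 181 181 181 181 182 180 178 178 175 168 140 120 120 117 121 130 138 149]
 [181 179 181 180 180 182 182 182 181 181 174 151 127 129 134 147 157 166 173]]
-30 [371.17 151.61] [140 139 141 140 138 129 104  86  87  88  86  96 121 136 141 140 141]
-60 [369.92 164.67] [141 140 140 140 136 124  99  87  88  87  91 112 148 160 161 155 148]
-90 [368.73 177.15] [139 141 143 152 150 137 105  91  90  87  84  72  59  52  52  52  54]
-105 [368.15 183.19] [181 179 176 173 166 155 117  93  89  87  87  82  82  85  80  71  61]
```

View pics/s10c.png

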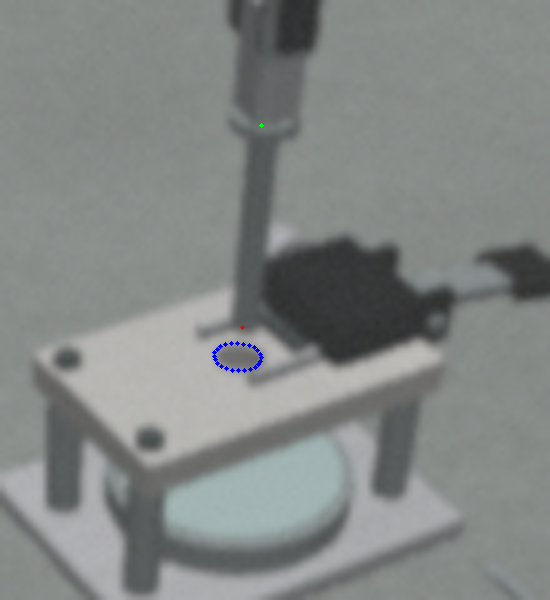

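Pixel profiles: the bore sits within 0.5 px of the model in both views. The rod in the scene view has the same +0.5 px bias as the bore, so relative alignment is good. I'll make a small correction and then lower slowly.

play_rows([
  [[-0.3,0.8,0],[0,0,0]],
  [[0,0,0],[0,0,0]],
  [[0,0,0],[0,0,0]],
  [[0,0,1],[0,0,0]],
  [[0,0,2],[0,0,0]],
  [[0,0,2],[0,0,0]],
  [[0,0,2],[0,0,0]],
  [[0,0,2],[0,0,0]],
  [[0,0,2],[0,0,0]],
  [[0,0,2],[0,0,0]],
  [[0,0,2],[0,0,0]],
  [[0,0,2],[0,0,0]],
  [[0,0,2],[0,0,0]],
  [[0,0,1],[0,0,0]],
  [[0,0,0],[0,0,0]],
  [[0,0,0],[0,0,0]],
])

```text
time_s: 20.95
eef_pos: [556.2, 115.4, 192.1]
ee_rot: [0.0, 0.999, -0.044, 0.0]
force: [0.4, -0.6, -1.2]
grip_width: 0.218
```

```bash
cat > chk.py <<'E'
from h import *
np.set_printoptions(precision=2,suppress=True,linewidth=150)
P=[]
for i in range(4): ctrl.capture("scene"); P.append(np.r_[ctrl.sense()["eef_pos"],ctrl.sense()["force"]])
print(np.array(P)); 
E
python3 chk.py; python3 fit.py s11 149.6
```

```text
[[556.2  115.47 192.19   0.63  -0.35  -1.13]
 [556.23 115.46 192.21   1.13   0.86  -2.19]
 [556.19 115.47 192.21  -0.16   0.19  -1.36]
 [556.18 115.46 192.2   -0.47   0.09  -0.98]]
t 21.15 pos [556.18 115.46 192.2 ] F [-0.47  0.09 -0.98] grip 0.21849645105260976 zaxis [ 0. -0. -1.] xang -5.026695247536553
tool shift after turn [ 0.42  0.02 42.6 ] j6 0.08624559688716509
```

View pics/s11c.png

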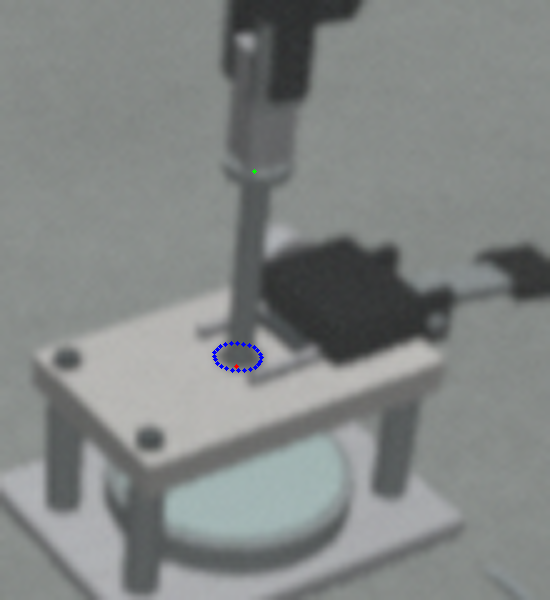

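The rod has entered the bore mouth (crop (240,350)), centred, with zero contact force. Now I'll lower to 10 mm above the wafer.

play_rows([
  [[0.1,0,1],[0,0,0]],
  [[0,0,2.5],[0,0,0]],
  [[0,0,2.5],[0,0,0]],
  [[0,0,2.5],[0,0,0]],
  [[0,0,2.5],[0,0,0]],
  [[0,0,2.5],[0,0,0]],
  [[0,0,2.5],[0,0,0]],
  [[0,0,2.5],[0,0,0]],
  [[0,0,2.5],[0,0,0]],
  [[0,0,2.5],[0,0,0]],
  [[0,0,2.5],[0,0,0]],
  [[0,0,2.5],[0,0,0]],
  [[0,0,2.5],[0,0,0]],
  [[0,0,2.5],[0,0,0]],
  [[0,0,2.5],[0,0,0]],
  [[0,0,2.5],[0,0,0]],
  [[0,0,2.5],[0,0,0]],
  [[0,0,1.6],[0,0,0]],
  [[0,0,0],[0,0,0]],
  [[0,0,0],[0,0,0]],
])

```text
time_s: 22.87
eef_pos: [556.2, 115.5, 149.5]
ee_rot: [-0.0, 0.999, -0.044, -0.0]
force: [0.0, -0.1, -1.2]
grip_width: 0.219
```

```bash
python3 chk.py; python3 fit.py s12 149.6; python3 - <<'E'
from h import *
np.set_printoptions(precision=2,suppress=True,linewidth=150)
p=ctrl.sense()["eef_pos"]; im=cv2.imread("pics/s12.png",0)
for z in(-30,-40,-50,-58):
    q=proj("scene",p+[0,0,z])[0]; x,y=int(round(q[0])),int(round(q[1])); print(z,q,(x,y),im[y,x-9:x+10])
E
```

```text
[[556.3  115.45 149.57   0.47   0.04  -1.1 ]
 [556.33 115.44 149.62   0.74   0.51  -1.1 ]
 [556.33 115.46 149.66   0.61   0.15  -0.71]
 [556.33 115.46 149.63  -0.18  -0.91  -0.93]]
t 23.0667 pos [556.33 115.46 149.63] F [-0.18 -0.91 -0.93] grip 0.21957373246427905 zaxis [ 0. -0. -1.] xang -5.0273895905582435
tool shift after turn [0.28 0.03 0.03] j6 0.08623567619305994
-30 [368.2 178.3] (368, 178) [143 145 153 156 162 168 160 123  93  90  89  88  81  64  51  51  52  50  52]
-40 [367.82 182.32] (368, 182) [181 183 182 183 182 178 159 113  90  89  89  87  92 102  91  75  61  55  51]
-50 [367.45 186.28] (367, 186) [172 142 124 119 124 130 131 113  92  88  89  89 103 139 149 132 104  83  79]
-58 [367.15 189.42] (367, 189) [182 181 181 180 177 164 139 110  92  88  88  90 105 145 168 179 178 174 152]
```

The readings are steady: TCP is at (556.3, 115.5, 149.6), so the tip is at z ≈ 40. There is no contact force, and the rod is within about 0.3 px of the bore centre. A short settle, then I hand in.

play_rows([
  [[0,0,0],[0,0,0]],
  [[0,0,0],[0,0,0]],
  [[0,0,0],[0,0,0]],
  [[0,0,0],[0,0,0]],
  [[0,0,0],[0,0,0]],
  [[0,0,0],[0,0,0]],
])

```text
time_s: 23.62
eef_pos: [556.2, 115.5, 149.5]
ee_rot: [0.0, 0.999, -0.044, 0.0]
force: [0.3, 0.9, -0.8]
grip_width: 0.219
```

```bash
python3 -c "
from h import *
print(ctrl.sense()['eef_pos'],ctrl.sense()['force'],ctrl.finish_job())"
```

```text
the job is handed in; nothing more can be done
[556.23683625 115.45076672 149.49829625] [ 0.25549624  0.8802501  -0.80158952] None
```

The job is handed in at 23.6 s of the 70 s. The lever is latched and the arm is holding the long probe upright in the bore. The tip works out at about 10 mm above the wafer.

- **Lever:** I pressed it down until the force dropped to zero and the shutter edge had moved about 37 mm. After I lifted off, a picture showed it still down and the bore open.
- **Probe:** I took the square-handled probe from the rack and lowered it into the bore. Force readings stayed at noise level plus the probe's weight. At the end the tool was still.
- **Centring:** the last camera profile put the rod about 0.3 px (roughly 0.7 mm) from the bore centre. The clearance is 4 mm all round.

**Checks that disagreed or were not made:**
- **Finger ends:** with the fingers shut, contact with the pad came about 19 mm lower in reported tool height than expected. The finger ends also looked that much higher than the reported tool point in the pictures, so the grip is on the upper part of the handle.
- **Force on closing:** I saw a brief 5.9 N upward reading while closing on the handle. It was gone after the lift.
- **Tip height:** the 10 mm comes from the tool position and the known seat height, which a picture confirmed after the lift. I did not see the tip under the plate.
- **Last picture:** the viewer's limit was reached, so I checked the final picture only by its pixel values.
- **Other items:** I did not compare the other probe and the bench items before and after.

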